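Pump up the airbrush tank and open its outlet

TASK

Pump up the airbrush's air tank: with shut fingertips, press the plunger on its lid all the way down and let it come back up, again and again, until the indicator pin beside it has popped fully out. Only then push the outlet lever round until it is fully open, in line with the outlet pipe. Do not touch the pin, grasp nothing, and leave the other things on the table where they stand.

Things in the scene. Friction and masses are not known exactly. Their poses are not given: they have to be found in the camera images.
- air_tank: Round grey hand-pumped air tank, fixed to the table, 172 mm in diameter, flat aluminium lid 130 mm up. Origin: centre of its underside; z up. On the lid, in its frame: plunger's axis at x 0, y -35 mm; indicator pin's axis at x 0, y +30 mm. A brass outlet pipe 18 mm thick runs out along +y, 105 mm up, to y +170 mm, with the outlet valve and its lever at y +125 mm.
- plunger_top (a point): Centre of the flat top of the pump plunger's black round knob (44 mm in diameter, 14 mm thick); moves with it. It stands 195 mm above the table when up, 177 mm when fully down.
- plunger (a joint): Pump plunger: 0 = up, 0.018 m = fully down. A spring raises it in about 0.5 s when let go. Pushing takes 6 N at the top, 10.5 N at the bottom, and 4.5 N more at 0.1 m/s. The indicator pin rises only while the plunger comes back up, by up to 15 mm a stroke, usually 12: each stroke must go at least 15 mm down, then all the way up.
- pin_top (a point): Centre of the top of the steel indicator pin (shaft 10 mm, head 14 mm in diameter), which stands in a brass collar whose rim is 140 mm above the table. The top is 144 mm above the table when the pin is in, 195 to 200 mm when it is fully out.
- gauge_pin (a joint): How far the indicator pin has risen: 0 = in, 0.051 to 0.056 m = fully out. It starts between 0 and 22 mm, takes 3 to 5 full strokes of the plunger to come fully out, stays where it is between strokes, and further strokes do no harm.
- lever_hinge (a point): Point on the vertical axis of the outlet valve's lever, on the top of its hub, 161 mm above the table; fixed in the tank.
- lever_tip (a point): Centre of the free end of the outlet lever, 68 mm from its axis, 154 mm above the table; moves with it. The lever is a black bar 12 mm wide and 14 mm tall, its underside 147 mm above the table; 25 mm of free room below it.
- outlet_lever (a joint): Angle of the outlet lever: 0 = shut (along the tank's -x, crosswise to the pipe), 1.57 rad = fully open (along the tank's +y, in line with the pipe, pointing away from the tank), at its stop. It opens clockwise seen from above, needs about 1.5 N at its end, stays where it is left and starts between 0 and 0.15 rad.
- figurine: Bystander, loose: grey figurine of a seated elephant, 120 mm tall, 80 mm wide. Origin: centre of its underside.
- paint_bottle: Bystander, loose: yellow paint bottle, 60 mm in diameter, 125 mm tall. Origin: centre of its underside.
- mug: Bystander, loose: black mug, 76 mm in diameter, 85 mm tall, with a side handle. Origin: centre of its underside.
- tape_roll: Bystander, loose: roll of paper tape lying flat, 80 mm in diameter, 24 mm tall. Origin: centre of its underside.
- rinse_bowl: Bystander, loose: white bowl, 120 mm in diameter, 55 mm tall. Origin: centre of its underside.
- drink_bottle: Bystander, loose: amber drink bottle, 64 mm in diameter, 190 mm tall. Origin: centre of its underside.
- primer_can: Bystander, loose: can, 66 mm in diameter, 100 mm tall. Origin: centre of its underside.

How it is judged:
By the outcome, as a careful person would: the job done as asked, in the order asked, and still so for the second after the job is handed in, with the robot touching nothing.
It also fails if it takes over 54 s, if anything falls off the work surface, if the arm or the gripper's body presses on something with over 40 N, if the wrist force passes 120 N, or if a joint passes its speed limit or range.

ROBOT

A 6-joint arm with a two-finger parallel gripper is mounted at the origin on the work surface. World frame = base frame: x ahead of the robot, y to its left, z up, the work surface at z = 0. Lengths are in m, angles in rad, forces in N, time in s.
With the tool pointing down it reaches from about 0.35 to 0.775 m from the base axis. Payload 5.5 kg.
Tool frame: the origin (TCP) lies between the finger pads; the fingertips stand 11 mm ahead of it and the grasp point (between the pads) lies 8 mm behind it (tips_ahead is the distance from the TCP to the fingertips, in m); z points along the fingers, y is the line along which they close (so a half turn about z gives the same grasp; the last joint's range is limited). The gripper opens to 85 mm and grips with 20 to 120 N. Pads are 22 mm wide; open, the fingers measure 114 mm over their backs; the gripper's body (76 mm by 85 mm) begins 54 mm behind the grasp point. The pads swing forward as they close: fully open they stand 13 mm farther back than shut.
Start: joints at [1.029, 0.313, 0.046, 1.304, 0, 1.431], TCP at [0.225, 0.529, 0.242] pointing down, gripper open.
Joint ranges: [-2.76, 2.76], [-0.86, 1.69], [-1.03, 1.26], [-2.2, 2.34], [-1.47, 1.5], [-3.14, 3.14]. Speed limits (rad/s): [2.57, 2.57, 3.14, 3.14, 3.14, 3.14].

INTERFACE

Orientations are given as a unit quaternion [w, x, y, z].
In Python, from workcell import * gives the robot as it stands. The module is installed in compiled form; this text tells all that it offers.
- The arm moves only by the tool jog_arm, never from a script. Its argument "moves" is a list of rows, each an object with "fingers": the closure, from 0 (fully open) to 1 (shut); "slide": the shift along the tool's x, y, z in mm, a list of three; "angular": the turn, a rotation vector about the tool's x, y, z in degrees, a list of three. A call has 1 to 10 rows; each row is the pose to reach, as a shift and turn from the pose commanded when the call began, along the tool's axes at that moment; what a row does not reach only later rows make up. A row lasts 1/12 s, in which the tool goes at most 41.7 mm and 7.16 degrees, less where a joint would pass 70% of its speed; a pose out of reach is approached as far as the arm can. A call with a gripper value outside its range is refused whole. The fingers move at their own pace and stop on an object; "squeeze" is the grip in N (left out, the last holds). Time passes only in rows, so rows that repeat a pose let the fingers close. It gives the time, the measured TCP pose, the force, the opening and the grip force at its end, in the units of the state.
- get_state(): the state, without advancing time (a new reading comes with each control period).
- read_camera(name): name is "side" or "top"; returns a dict with "color" (480x640x3 uint8, red, green, blue), "fovy" (degrees; the focal length in pixels is half the picture's height over the tangent of half this angle, whatever the lens; pixels are square), "cx", "cy" (the principal point, pixels), "D" ([k1, k2, p1, p2, k3] as OpenCV has them; the pictures are not rectified), "world_from_camera" (4x4, takes a point from camera to world coordinates). Camera axes: x right, y down, z forward; pixel columns grow to the right and rows downward; lengths in m; the calibration is good to about 2 mm. A picture is of the moment at which its call begins. There is no depth.
- hand_in(): hands the job in; it is judged then, once.
Trained networks look in a picture, given as the dict that the camera call returned (one of the last four; its "shot" number tells which), for a name from the list of things; names that differ only in an ending like _2 or _b are one class to them, and where a whole thing is asked for, a point or a joint stands for the part that bears it (a point fixed in the world has none). Each returns a list of dicts, best first, with "p" (0 to 1); they miss things now and then, are a little off and sometimes report something else, mostly with a low value. They report only what shows in the picture. A call takes as long as a camera call.
- look_for(target, picture): "point" ([column, row] in pixels, amid what is visible of it).
- tip_of(target, picture): "point" ([column, row] in pixels: a listed point, or the origin of a listed thing).
The state is a dict: "clock": time; "joint_pos": joint angles; "qvel": joint speeds; "tau": joint torques, N m; "tcp_pos": TCP position; "orientation": TCP orientation; "wrist_force": force on the tool from outside, world axes, zero at the start; "ft_torque": the same for the moment, N m; "finger_gap": finger opening in m; "grip_force": force on a finger pad.
Only numpy, scipy, OpenCV 4.12 (cv2) and the standard library are available. Lean on these libraries where they do the work, as an engineer would, in place of code of your own. Each camera call takes 0.05 s, during which the arm holds its last target. There are 200 camera calls.

## Working session

There is one attempt and no reset: what is moved stays moved. The work goes in short steps, Python scripts to look and compute and a tool call to move; the robot and the scene stay as the last step left them, time stands still between calls to the robot, and variables do not carry over. Pictures are saved under pics/ and viewed, at most 10 in all, crops included, and the job is handed in when it is done.

Besides the shell and the picture viewer there is one more tool, called after "Emit:" as name([rows], argument=value, ...), one row to a line, values as JSON. jog_arm: Moves the arm, as the interface text tells. Its arguments: {"type":"object","properties":{"moves":{"type":"array","items":{"type":"object","properties":{"fingers":{"type":"number"},"slide":{"type":"array","items":{"type":"number"}},"angular":{"type":"array","items":{"type":"number"}}}}},"squeeze":{"type":"number"}},"required":["moves"]}

```bash
mkdir -p pics; cat > h.py <<'E'
from workcell import *
import numpy as np, cv2
def K(p):
    f=240/np.tan(np.radians(p["fovy"])/2)
    return np.array([[f,0,p["cx"]],[0,f,p["cy"]],[0,0,1]])
def at_z(p,px,z):
    u=cv2.undistortPoints(np.array([[px]],float),K(p),np.array(p["D"],float))[0,0]
    T=np.array(p["world_from_camera"]); d=T[:3,:3]@[u[0],u[1],1]; o=T[:3,3]
    return o+d*(z-o[2])/d[2]
def proj(p,X):
    T=np.linalg.inv(np.array(p["world_from_camera"]))
    return cv2.projectPoints(np.array([X],float),cv2.Rodrigues(T[:3,:3])[0],T[:3,3],K(p),np.array(p["D"],float))[0][0,0]
def save(p,n): cv2.imwrite("pics/"+n+".png",cv2.cvtColor(p["color"],cv2.COLOR_RGB2BGR))
E
python3 - <<'E'
from h import *
s=get_state();print(s)
for c in("top","side"):
    p=read_camera(c);save(p,c+"0")
    print(c,np.round(p["world_from_camera"],3).tolist())
    for t,z in(("plunger_top",.195),("pin_top",.15),("lever_hinge",.161),("lever_tip",.154),("air_tank",0)):
        for r in tip_of(t,p)[:2]: print(t,np.round(r["point"]),round(r["p"],2),np.round(at_z(p,r["point"],z),3))
    for t in("figurine","paint_bottle","mug","tape_roll","rinse_bowl","drink_bottle","primer_can"):
        for r in tip_of(t,p)[:1]: print(t,np.round(r["point"]),round(r["p"],2),np.round(at_z(p,r["point"],0),3))
E
```

```text
{'clock': 0.0, 'joint_pos': array([1.02941752e+00, 3.14014181e-01, 4.49865860e-02, 1.30358410e+00,
       6.42740488e-06, 1.43120853e+00]), 'qvel': array([ 0.00035491, -0.00138095, -0.00247296,  0.00038301, -0.00025603,
        0.00057978]), 'tau': array([-1.37242871e-03, -4.80631614e+01,  2.98529309e+01,  1.92072429e-02,
       -3.18693956e-04,  7.85745698e-06]), 'tcp_pos': array([0.22461443, 0.52879219, 0.24140411]), 'orientation': array([-3.06143066e-04,  1.99546826e-01,  9.79887871e-01, -8.54502102e-04]), 'wrist_force': array([-1.26527954, -0.63259569, -1.0564601 ]), 'ft_torque': array([-0.00307332, -0.00906634, -0.0055088 ]), 'grip_force': 0.0, 'finger_gap': 0.08585704099498345}
top [[0.003, -0.998, 0.055, 0.496], [-1.0, -0.003, -0.002, -0.078], [0.002, -0.055, -0.998, 1.574], [0.0, 0.0, 0.0, 1.0]]
plunger_top [493. 275.] 0.26 [ 0.476 -0.509  0.195]
pin_top [278. 246.] 0.45 [0.553 0.064 0.15 ]
pin_top [183. 205.] 0.45 [0.665 0.326 0.15 ]
lever_hinge [242. 242.] 0.65 [0.563 0.162 0.161]
lever_hinge [298. 251.] 0.19 [0.539 0.009 0.161]
lever_tip [235. 267.] 0.73 [0.494 0.181 0.154
[... 391 characters left out ...]
[[0.9, -0.241, 0.363, 0.001], [-0.436, -0.459, 0.774, -1.284], [-0.02, -0.855, -0.518, 0.965], [0.0, 0.0, 0.0, 1.0]]
plunger_top [296. 208.] 0.64 [0.548 0.017 0.195]
pin_top [332. 243.] 0.59 [ 0.585 -0.136  0.15 ]
lever_hinge [283. 194.] 0.71 [0.573 0.177 0.161]
lever_tip [258. 198.] 0.47 [0.498 0.206 0.154]
air_tank [292. 258.] 0.86 [ 0.545  0.057 -0.   ]
figurine [293. 294.] 0.56 [ 0.473 -0.113  0.   ]
paint_bottle [330. 242.] 0.63 [0.692 0.085 0.   ]
mug [335. 280.] 0.59 [ 0.608 -0.109  0.   ]
tape_roll [245. 275.] 0.69 [0.381 0.039 0.   ]
rinse_bowl [376. 404.] 0.83 [ 0.475 -0.565  0.   ]
drink_bottle [294. 204.] 0.95 [ 0.693  0.378 -0.   ]
primer_can [231. 218.] 0.57 [0.454 0.392 0.   ]
```

```bash
python3 - <<'E'
import cv2
a=cv2.imread("pics/top0.png")[170:320,150:400];b=cv2.imread("pics/side0.png")[130:330,190:390]
cv2.imwrite("pics/topc.png",cv2.resize(a,None,fx=3.2,fy=3.2,interpolation=2));cv2.imwrite("pics/sidec.png",cv2.resize(b,None,fx=3,fy=3,interpolation=2))
E
```

```text
(no output)
```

View pics/topc.png

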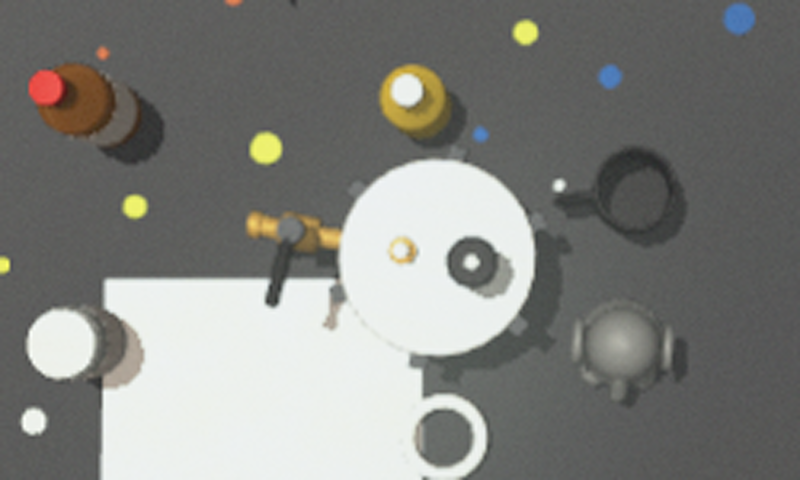

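View pics/sidec.png

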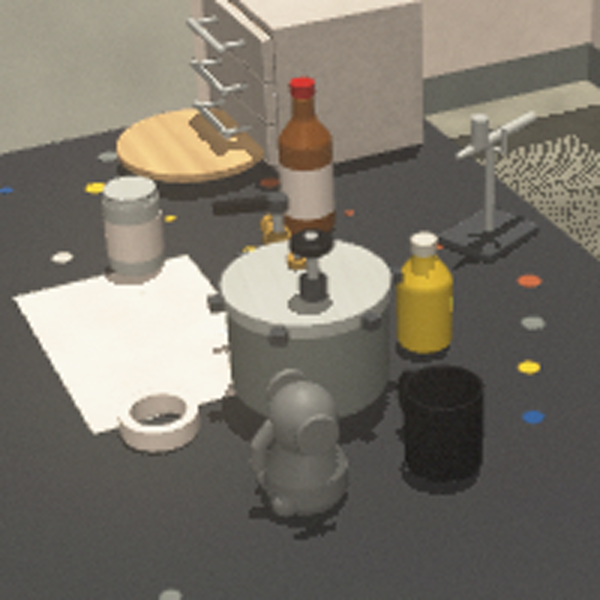

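The top crop shows the knob at about (297.5, 252), the pin at (275.6, 248), the hinge at (241, 241.6), the lever tip at (235, 264) and the lid centre at (286.6, 250.3). In the side view the knob top is at about (293.7, 209), with the pin partly hidden behind it.

```bash
python3 - <<'E'
from h import *
p=read_camera("top");q=read_camera("side")
for n,px,z in(("knob",(297.5,251.9),.195),("pin",(275.6,248.1),.15),("hinge",(240.9,241.6),.161),("tip",(235,264.4),.154),("lid",(286.6,250.3),.130)):
    X=at_z(p,px,z);print(n,X.round(4),"side",proj(q,X).round(1))
print("side knob",at_z(q,(293.7,209),.195).round(3))
from scipy.spatial.transform import Rotation as R
s=get_state();print(R.from_quat(s["orientation"],scalar_first=True).as_matrix().round(3))
E
```

```text
knob [0.5352 0.0092 0.195 ] side [293.  210.2]
pin [0.5467 0.0722 0.15  ] side [288.7 213.5]
hinge [0.5638 0.1655 0.161 ] side [281.7 196.4]
tip [0.5018 0.182  0.154 ] side [261.5 200.5]
lid [0.5414 0.0437 0.13  ] side [291.1 223.9]
side knob [0.54  0.015 0.195]
[[-0.92   0.391  0.   ]
 [ 0.391  0.92   0.   ]
 [ 0.     0.    -1.   ]]
```

Emit:
jog_arm([
  {"fingers": 1,"slide": [-490,-354,0]},
  {"fingers": 1,"slide": [-490,-354,0]},
  {"fingers": 1,"slide": [-490,-354,0]},
  {"fingers": 1,"slide": [-490,-354,0]},
  {"fingers": 1,"slide": [-490,-354,0]},
  {"fingers": 1,"slide": [-490,-354,0]},
  {"fingers": 1,"slide": [-490,-354,0]},
  {"fingers": 1,"slide": [-490,-354,0]},
  {"fingers": 1,"slide": [-490,-354,0]},
  {"fingers": 1,"slide": [-490,-354,0]},
], squeeze=20)

```text
schema error: expected keys fingers, slide, angular
```

Emit:
jog_arm([
  {"fingers": 1,"slide": [-490,-354,0],"angular": [0,0,0]},
  {"fingers": 1,"slide": [-490,-354,0],"angular": [0,0,0]},
  {"fingers": 1,"slide": [-490,-354,0],"angular": [0,0,0]},
  {"fingers": 1,"slide": [-490,-354,0],"angular": [0,0,0]},
  {"fingers": 1,"slide": [-490,-354,0],"angular": [0,0,0]},
  {"fingers": 1,"slide": [-490,-354,0],"angular": [0,0,0]},
  {"fingers": 1,"slide": [-490,-354,0],"angular": [0,0,0]},
  {"fingers": 1,"slide": [-490,-354,0],"angular": [0,0,0]},
  {"fingers": 1,"slide": [-490,-354,0],"angular": [0,0,0]},
  {"fingers": 1,"slide": [-490,-354,0],"angular": [0,0,0]},
], squeeze=20)

```text
clock: 2.23
tcp_pos: [0.441, 0.1707, 0.2426]
orientation: [0.0, 0.2, 0.98, 0.0]
wrist_force: [0.2, 0.2, 0.7]
finger_gap: -0.0001
grip_force: 0.0
```

Emit:
jog_arm([
  {"fingers": 1,"slide": [-150,-109,5],"angular": [0,0,0]},
  {"fingers": 1,"slide": [-150,-109,5],"angular": [0,0,0]},
  {"fingers": 1,"slide": [-150,-109,5],"angular": [0,0,0]},
  {"fingers": 1,"slide": [-150,-109,5],"angular": [0,0,0]},
  {"fingers": 1,"slide": [-150,-109,5],"angular": [0,0,0]},
  {"fingers": 1,"slide": [-150,-109,5],"angular": [0,0,0]},
  {"fingers": 1,"slide": [-150,-109,5],"angular": [0,0,0]},
])

```text
clock: 2.82
tcp_pos: [0.5359, 0.0126, 0.2369]
orientation: [-0.0, 0.201, 0.98, 0.0]
wrist_force: [-0.3, 0.1, -0.4]
finger_gap: -0.0001
grip_force: 0.0
```

```bash
python3 - <<'E'
from h import *
print(get_state()["tcp_pos"])
p=read_camera("top");q=read_camera("side");save(q,"s1")
a=cv2.resize(p["color"][210:290,220:340],None,fx=4,fy=4,interpolation=2)
b=cv2.resize(q["color"][150:270,230:350],None,fx=4,fy=4,interpolation=2)
c=np.zeros((480,960,3),np.uint8);c[:320,:480]=a;c[:,480:]=b
c=cv2.resize(c,(800,400));cv2.imwrite("pics/c1.png",c[:,:,::-1])
E
```

```text
[0.53587906 0.01257208 0.23687663]
```

View pics/c1.png

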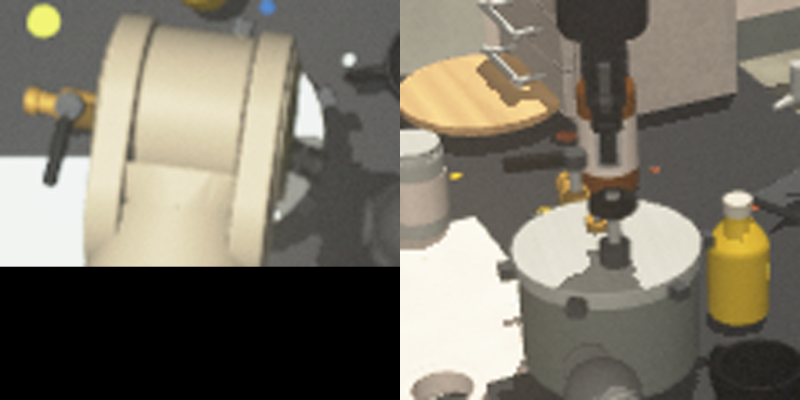

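The side view (right) shows the shut fingertips at about (608, 160), just above the knob at (614, 200), so they are centred on it. I'll press once and check the depth.

Emit:
jog_arm([
  {"fingers": 1,"slide": [0,0,25],"angular": [0,0,0]},
  {"fingers": 1,"slide": [0,0,35],"angular": [0,0,0]},
  {"fingers": 1,"slide": [0,0,43],"angular": [0,0,0]},
  {"fingers": 1,"slide": [0,0,50],"angular": [0,0,0]},
  {"fingers": 1,"slide": [0,0,51],"angular": [0,0,0]},
  {"fingers": 1,"slide": [0,0,51],"angular": [0,0,0]},
])

```text
clock: 3.42
tcp_pos: [0.5363, 0.0149, 0.1908]
orientation: [0.003, 0.198, 0.98, 0.0]
wrist_force: [-4.8, -0.3, 22.2]
finger_gap: 0.0002
grip_force: 11.4
```

Emit:
jog_arm([
  {"fingers": 1,"slide": [0,0,-15],"angular": [0,0,0]},
  {"fingers": 1,"slide": [0,0,-30],"angular": [0,0,0]},
  {"fingers": 1,"slide": [0,0,-30],"angular": [0,0,0]},
  {"fingers": 1,"slide": [0,0,-30],"angular": [0,0,0]},
  {"fingers": 1,"slide": [0,0,-30],"angular": [0,0,0]},
  {"fingers": 1,"slide": [0,0,-30],"angular": [0,0,0]},
  {"fingers": 1,"slide": [0,0,-30],"angular": [0,0,0]},
  {"fingers": 1,"slide": [0,0,-30],"angular": [0,0,0]},
  {"fingers": 1,"slide": [0,0,-30],"angular": [0,0,0]},
])

```text
clock: 4.17
tcp_pos: [0.5355, 0.0136, 0.2157]
orientation: [-0.001, 0.2, 0.98, -0.0]
wrist_force: [0.1, -0.7, 0.4]
finger_gap: 0.0001
grip_force: 0.0
```

Emit:
jog_arm([
  {"fingers": 1,"slide": [0,0,10],"angular": [0,0,0]},
  {"fingers": 1,"slide": [0,0,18],"angular": [0,0,0]},
  {"fingers": 1,"slide": [0,0,26],"angular": [0,0,0]},
  {"fingers": 1,"slide": [0,0,31],"angular": [0,0,0]},
  {"fingers": 1,"slide": [0,0,31],"angular": [0,0,0]},
  {"fingers": 1,"slide": [0,0,31],"angular": [0,0,0]},
])

```text
clock: 4.67
tcp_pos: [0.5369, 0.0134, 0.1907]
orientation: [0.004, 0.2, 0.98, 0.0]
wrist_force: [-9.5, 1.1, 34.0]
finger_gap: -0.0004
grip_force: 17.0
```

Emit:
jog_arm([
  {"fingers": 1,"slide": [0,0,-15],"angular": [0,0,0]},
  {"fingers": 1,"slide": [0,0,-31],"angular": [0,0,0]},
  {"fingers": 1,"slide": [0,0,-31],"angular": [0,0,0]},
  {"fingers": 1,"slide": [0,0,-31],"angular": [0,0,0]},
  {"fingers": 1,"slide": [0,0,-31],"angular": [0,0,0]},
  {"fingers": 1,"slide": [0,0,-31],"angular": [0,0,0]},
  {"fingers": 1,"slide": [0,0,-31],"angular": [0,0,0]},
  {"fingers": 1,"slide": [0,0,-31],"angular": [0,0,0]},
  {"fingers": 1,"slide": [0,0,-31],"angular": [0,0,0]},
])

```text
clock: 5.42
tcp_pos: [0.5355, 0.0136, 0.2157]
orientation: [-0.001, 0.2, 0.98, 0.0]
wrist_force: [0.3, 0.2, 0.3]
finger_gap: 0.0001
grip_force: 0.0
```

```bash
python3 - <<'E'
from h import *
q=read_camera("side");save(q,"s2")
for z in(.15,.17,.2): print(z,proj(q,[.5467,.0722,z]).round(1))
print([(np.round(r["point"]),round(r["p"],2)) for r in tip_of("pin_top",q)[:2]])
a=cv2.imread("pics/s1.png")[170:240,250:330];b=cv2.imread("pics/s2.png")[170:240,250:330]
cv2.imwrite("pics/c2.png",cv2.resize(np.hstack([a,b]),None,fx=5,fy=5,interpolation=2))
E
```

```text
0.15 [288.7 213.5]
0.17 [288.4 207.7]
0.2 [287.9 198.8]
[(array([244., 274.]), 0.27)]
```

View pics/c2.png

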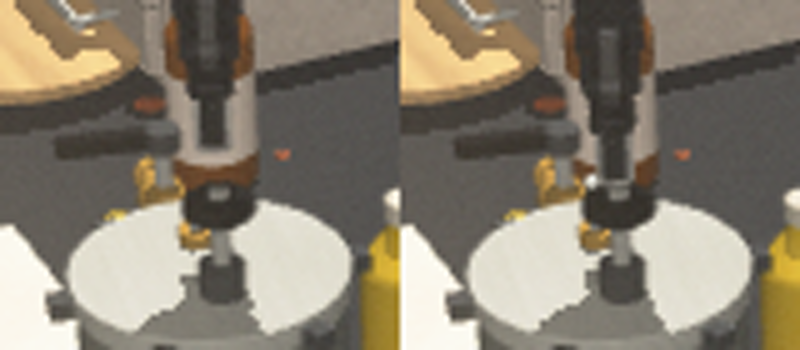

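In the right crop the bright pin head now shows at pixel (288.4, 206), about 175 mm up after two strokes, so the pumping works. Three more strokes.

Emit:
jog_arm([
  {"fingers": 1,"slide": [0,0,10],"angular": [0,0,0]},
  {"fingers": 1,"slide": [0,0,18],"angular": [0,0,0]},
  {"fingers": 1,"slide": [0,0,26],"angular": [0,0,0]},
  {"fingers": 1,"slide": [0,0,30],"angular": [0,0,0]},
  {"fingers": 1,"slide": [0,0,30],"angular": [0,0,0]},
  {"fingers": 1,"slide": [0,0,30],"angular": [0,0,0]},
])

```text
clock: 6.02
tcp_pos: [0.537, 0.0134, 0.1908]
orientation: [0.003, 0.199, 0.98, 0.0]
wrist_force: [-6.5, 0.7, 28.3]
finger_gap: 0.0001
grip_force: 13.9
```

Emit:
jog_arm([
  {"fingers": 1,"slide": [0,0,-15],"angular": [0,0,0]},
  {"fingers": 1,"slide": [0,0,-30],"angular": [0,0,0]},
  {"fingers": 1,"slide": [0,0,-30],"angular": [0,0,0]},
  {"fingers": 1,"slide": [0,0,-30],"angular": [0,0,0]},
  {"fingers": 1,"slide": [0,0,-30],"angular": [0,0,0]},
  {"fingers": 1,"slide": [0,0,-30],"angular": [0,0,0]},
  {"fingers": 1,"slide": [0,0,-30],"angular": [0,0,0]},
  {"fingers": 1,"slide": [0,0,-30],"angular": [0,0,0]},
  {"fingers": 1,"slide": [0,0,-30],"angular": [0,0,0]},
])

```text
clock: 6.77
tcp_pos: [0.5355, 0.0136, 0.2157]
orientation: [-0.001, 0.2, 0.98, 0.0]
wrist_force: [-0.8, 0.7, -0.1]
finger_gap: 0.0002
grip_force: 0.0
```

Emit:
jog_arm([
  {"fingers": 1,"slide": [0,0,10],"angular": [0,0,0]},
  {"fingers": 1,"slide": [0,0,18],"angular": [0,0,0]},
  {"fingers": 1,"slide": [0,0,26],"angular": [0,0,0]},
  {"fingers": 1,"slide": [0,0,30],"angular": [0,0,0]},
  {"fingers": 1,"slide": [0,0,30],"angular": [0,0,0]},
  {"fingers": 1,"slide": [0,0,30],"angular": [0,0,0]},
])

```text
clock: 7.27
tcp_pos: [0.5369, 0.0135, 0.1908]
orientation: [0.003, 0.199, 0.98, 0.0]
wrist_force: [-7.3, 1.0, 26.5]
finger_gap: -0.0002
grip_force: 14.1
```

Emit:
jog_arm([
  {"fingers": 1,"slide": [0,0,-15],"angular": [0,0,0]},
  {"fingers": 1,"slide": [0,0,-30],"angular": [0,0,0]},
  {"fingers": 1,"slide": [0,0,-30],"angular": [0,0,0]},
  {"fingers": 1,"slide": [0,0,-30],"angular": [0,0,0]},
  {"fingers": 1,"slide": [0,0,-30],"angular": [0,0,0]},
  {"fingers": 1,"slide": [0,0,-30],"angular": [0,0,0]},
  {"fingers": 1,"slide": [0,0,-30],"angular": [0,0,0]},
  {"fingers": 1,"slide": [0,0,-30],"angular": [0,0,0]},
  {"fingers": 1,"slide": [0,0,-30],"angular": [0,0,0]},
])

```text
clock: 8.02
tcp_pos: [0.5355, 0.0136, 0.2157]
orientation: [-0.0, 0.2, 0.98, 0.0]
wrist_force: [-0.9, -0.3, -0.2]
finger_gap: -0.0
grip_force: 0.0
```

Emit:
jog_arm([
  {"fingers": 1,"slide": [0,0,10],"angular": [0,0,0]},
  {"fingers": 1,"slide": [0,0,18],"angular": [0,0,0]},
  {"fingers": 1,"slide": [0,0,26],"angular": [0,0,0]},
  {"fingers": 1,"slide": [0,0,30],"angular": [0,0,0]},
  {"fingers": 1,"slide": [0,0,30],"angular": [0,0,0]},
  {"fingers": 1,"slide": [0,0,30],"angular": [0,0,0]},
])

```text
clock: 8.52
tcp_pos: [0.5369, 0.0134, 0.1908]
orientation: [0.003, 0.199, 0.98, 0.0]
wrist_force: [-7.9, 0.4, 27.3]
finger_gap: -0.0004
grip_force: 14.1
```

Emit:
jog_arm([
  {"fingers": 1,"slide": [0,0,-15],"angular": [0,0,0]},
  {"fingers": 1,"slide": [0,0,-30],"angular": [0,0,0]},
  {"fingers": 1,"slide": [0,0,-30],"angular": [0,0,0]},
  {"fingers": 1,"slide": [0,0,-30],"angular": [0,0,0]},
  {"fingers": 1,"slide": [0,0,-30],"angular": [0,0,0]},
  {"fingers": 1,"slide": [0,0,-30],"angular": [0,0,0]},
  {"fingers": 1,"slide": [0,0,-30],"angular": [0,0,0]},
  {"fingers": 1,"slide": [0,0,-30],"angular": [0,0,0]},
  {"fingers": 1,"slide": [0,0,-30],"angular": [0,0,0]},
])

```text
clock: 9.27
tcp_pos: [0.5355, 0.0136, 0.2157]
orientation: [-0.001, 0.2, 0.98, -0.0]
wrist_force: [0.2, -0.9, -0.6]
finger_gap: 0.0001
grip_force: 0.0
```

```bash
python3 - <<'E'
from h import *
print(get_state()["tcp_pos"])
q=read_camera("side");save(q,"s3")
a=cv2.imread("pics/s2.png")[170:240,250:330];b=cv2.imread("pics/s3.png")[170:240,250:330]
cv2.imwrite("pics/c3.png",cv2.resize(np.hstack([a,b]),None,fx=5,fy=5,interpolation=2))
E
```

```text
[0.53549186 0.0136317  0.21567628]
```

View pics/c3.png

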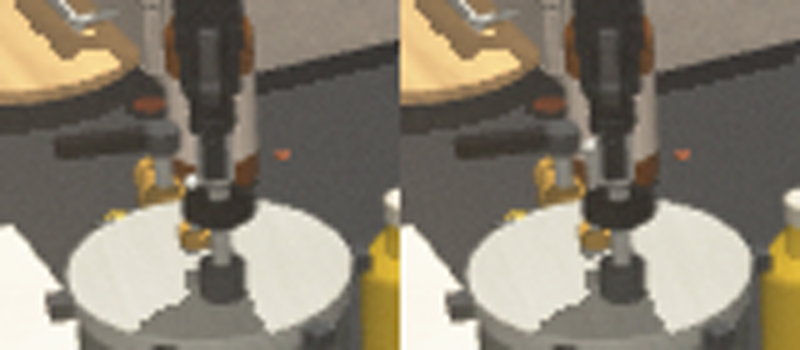

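The pin head is now at (287.8, 198.6), which is about 200 mm up: fully out. I'll give one spare stroke, which does no harm, then work out the lever sweep.

Emit:
jog_arm([
  {"fingers": 1,"slide": [0,0,10],"angular": [0,0,0]},
  {"fingers": 1,"slide": [0,0,18],"angular": [0,0,0]},
  {"fingers": 1,"slide": [0,0,26],"angular": [0,0,0]},
  {"fingers": 1,"slide": [0,0,30],"angular": [0,0,0]},
  {"fingers": 1,"slide": [0,0,30],"angular": [0,0,0]},
  {"fingers": 1,"slide": [0,0,30],"angular": [0,0,0]},
])

```text
clock: 9.82
tcp_pos: [0.537, 0.0134, 0.1908]
orientation: [0.003, 0.199, 0.98, 0.0]
wrist_force: [-7.6, 0.4, 28.0]
finger_gap: -0.0001
grip_force: 14.0
```

Emit:
jog_arm([
  {"fingers": 1,"slide": [0,0,-15],"angular": [0,0,0]},
  {"fingers": 1,"slide": [0,0,-30],"angular": [0,0,0]},
  {"fingers": 1,"slide": [0,0,-30],"angular": [0,0,0]},
  {"fingers": 1,"slide": [0,0,-55],"angular": [0,0,0]},
  {"fingers": 1,"slide": [0,0,-55],"angular": [0,0,0]},
  {"fingers": 1,"slide": [0,0,-55],"angular": [0,0,0]},
  {"fingers": 1,"slide": [0,0,-55],"angular": [0,0,0]},
])

```text
clock: 10.4
tcp_pos: [0.5355, 0.0136, 0.24]
orientation: [-0.001, 0.2, 0.98, 0.0]
wrist_force: [-0.8, -1.0, -0.3]
finger_gap: 0.0002
grip_force: 0.0
```

```bash
cat > sweep.py <<'E'
from h import *
from scipy.spatial.transform import Rotation as R
H=np.array([.5645,.1665]);y=np.array([.18,.984]);x=np.array([.984,-.18])
s=get_state();t=s["tcp_pos"];A=R.from_quat(s["orientation"],scalar_first=True).as_matrix()
W=[("start",-55,-34)]+[(a,-50*np.cos(np.radians(a))-d*np.sin(np.radians(a)),50*np.sin(np.radians(a))-d*np.cos(np.radians(a))) for a,d in((0,22),(15,22),(30,22),(45,22),(60,22),(75,22),(90,22),(90,16),(90,10),(90,40))]
print(t)
for n,u,v in W:
    X=np.r_[H+(u*x+v*y)/1e3,.161];print(n,X.round(3),(A.T@(X-t)*1e3).round())
E
python3 sweep.py
```

```text
[0.53549659 0.01362485 0.24001127]
start [0.504 0.143 0.161] [ 79. 107.  79.]
0 [0.511 0.154 0.161] [ 77. 120.  79.]
15 [0.51  0.168 0.161] [ 84. 132.  79.]
30 [0.512 0.182 0.161] [ 87. 146.  79.]
45 [0.518 0.195 0.161] [ 87. 160.  79.]
60 [0.527 0.206 0.161] [ 83. 174.  79.]
75 [0.539 0.215 0.161] [ 76. 186.  79.]
90 [0.552 0.22  0.161] [ 65. 196.  79.]
90 [0.558 0.219 0.161] [ 60. 197.  79.]
90 [0.564 0.218 0.161] [ 54. 199.  79.]
90 [0.534 0.223 0.161] [ 83. 192.  79.]
```

Emit:
jog_arm([
  {"fingers": 1,"slide": [40,10,0],"angular": [0,0,0]},
  {"fingers": 1,"slide": [75,30,0],"angular": [0,0,0]},
  {"fingers": 1,"slide": [79,68,0],"angular": [0,0,0]},
  {"fingers": 1,"slide": [79,105,0],"angular": [0,0,0]},
  {"fingers": 1,"slide": [79,105,0],"angular": [0,0,0]},
  {"fingers": 1,"slide": [79,105,0],"angular": [0,0,0]},
])

```text
clock: 10.9
tcp_pos: [0.5036, 0.1427, 0.2395]
orientation: [-0.001, 0.198, 0.98, -0.0]
wrist_force: [1.2, 0.8, 0.6]
finger_gap: -0.0
grip_force: 0.0
```

```bash
python3 - <<'E'
from h import *
print(get_state()["tcp_pos"])
q=read_camera("side");save(q,"s4");p=read_camera("top")
b=cv2.resize(q["color"][140:250,225:335],None,fx=4,fy=4,interpolation=2)
a=cv2.resize(p["color"][210:320,200:300],(400,440),interpolation=2)
cv2.imwrite("pics/c4.png",np.hstack([a,b])[:,:800,::-1])
E
```

```text
[0.50356668 0.14269344 0.2395268 ]
```

View pics/c4.png

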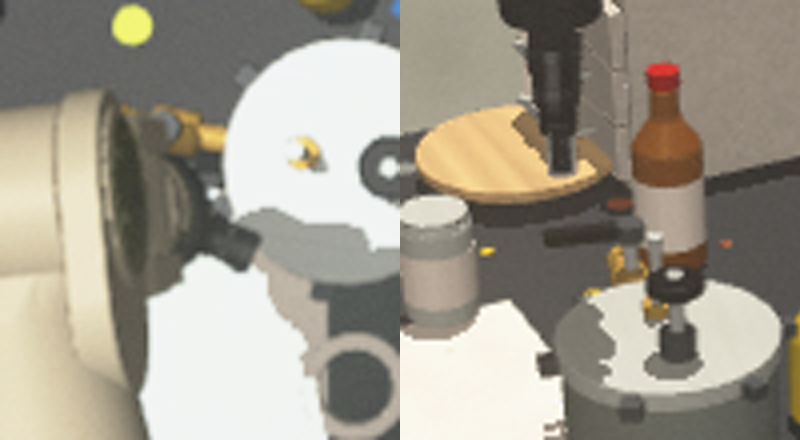

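The pin stands fully out with its head at about (655, 235) in the right half, the plunger is up, and the lever is still shut. The fingers are on its tank side, so I'll go down.

Emit:
jog_arm([
  {"fingers": 1,"slide": [0,0,20],"angular": [0,0,0]},
  {"fingers": 1,"slide": [0,0,40],"angular": [0,0,0]},
  {"fingers": 1,"slide": [0,0,60],"angular": [0,0,0]},
  {"fingers": 1,"slide": [0,0,79],"angular": [0,0,0]},
  {"fingers": 1,"slide": [0,0,79],"angular": [0,0,0]},
  {"fingers": 1,"slide": [0,0,79],"angular": [0,0,0]},
])

```text
clock: 11.5
tcp_pos: [0.5029, 0.1399, 0.1614]
orientation: [-0.001, 0.2, 0.98, -0.001]
wrist_force: [-0.2, 0.6, -0.1]
finger_gap: -0.0001
grip_force: 0.0
```

```bash
python3 sweep.py; python3 -c "
from h import *
q=read_camera('side');cv2.imwrite('pics/c5.png',cv2.resize(q['color'][140:250,225:335],None,fx=4,fy=4,interpolation=2)[:,:,::-1])"
```

```text
[0.50294598 0.13988042 0.16137307]
start [0.504 0.143 0.161] [-0.  3.  0.]
0 [0.511 0.154 0.161] [-2. 16.  0.]
15 [0.51  0.168 0.161] [ 5. 29.  0.]
30 [0.512 0.182 0.161] [ 8. 42.  0.]
45 [0.518 0.195 0.161] [ 8. 57.  0.]
60 [0.527 0.206 0.161] [ 4. 70.  0.]
75 [0.539 0.215 0.161] [-3. 83.  0.]
90 [0.552 0.22  0.161] [-14.  93.   0.]
90 [0.558 0.219 0.161] [-19.  94.   0.]
90 [0.564 0.218 0.161] [-25.  95.   0.]
90 [0.534 0.223 0.161] [ 4. 89.  0.]
```

View pics/c5.png

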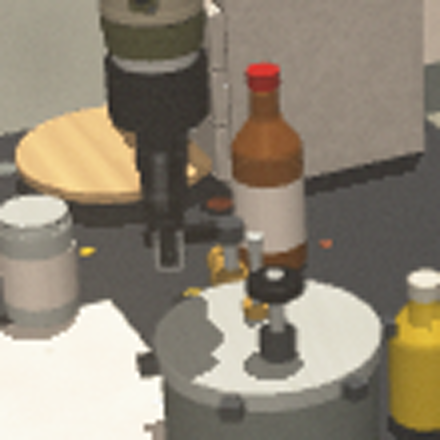

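The fingertips at (170, 260) are in front of the lever at (200, 235), at its height. Now the sweep.

Emit:
jog_arm([
  {"fingers": 1,"slide": [-2,8,0],"angular": [0,0,0]},
  {"fingers": 1,"slide": [-2,16,0],"angular": [0,0,0]},
  {"fingers": 1,"slide": [2,22,0],"angular": [0,0,0]},
  {"fingers": 1,"slide": [5,29,0],"angular": [0,0,0]},
  {"fingers": 1,"slide": [7,36,0],"angular": [0,0,0]},
  {"fingers": 1,"slide": [8,42,0],"angular": [0,0,0]},
  {"fingers": 1,"slide": [8,50,0],"angular": [0,0,0]},
  {"fingers": 1,"slide": [8,57,0],"angular": [0,0,0]},
  {"fingers": 1,"slide": [6,64,0],"angular": [0,0,0]},
  {"fingers": 1,"slide": [4,70,0],"angular": [0,0,0]},
])

```text
clock: 12.38
tcp_pos: [0.5277, 0.2079, 0.162]
orientation: [-0.001, 0.199, 0.98, -0.0]
wrist_force: [-0.6, -2.4, 0.4]
finger_gap: 0.0001
grip_force: 1.1
```

Emit:
jog_arm([
  {"fingers": 1,"slide": [-3,7,0],"angular": [0,0,0]},
  {"fingers": 1,"slide": [-7,13,0],"angular": [0,0,0]},
  {"fingers": 1,"slide": [-12,18,0],"angular": [0,0,0]},
  {"fingers": 1,"slide": [-18,23,0],"angular": [0,0,0]},
  {"fingers": 1,"slide": [-21,23,0],"angular": [0,0,0]},
  {"fingers": 1,"slide": [-23,24,0],"angular": [0,0,0]},
  {"fingers": 1,"slide": [-23,24,0],"angular": [0,0,0]},
])

```text
clock: 12.97
tcp_pos: [0.5562, 0.2216, 0.1617]
orientation: [-0.003, 0.199, 0.98, 0.001]
wrist_force: [-8.6, 3.4, 2.3]
finger_gap: -0.0002
grip_force: 4.5
```

Emit:
jog_arm([
  {"fingers": 1,"slide": [-2,1,0],"angular": [0,0,0]},
  {"fingers": 1,"slide": [-4,2,0],"angular": [0,0,0]},
  {"fingers": 1,"slide": [-4,2,0],"angular": [0,0,0]},
])

```text
clock: 13.22
tcp_pos: [0.5567, 0.2217, 0.1615]
orientation: [-0.006, 0.199, 0.98, 0.0]
wrist_force: [-18.6, 2.6, 7.8]
finger_gap: -0.0003
grip_force: 9.5
```

Emit:
jog_arm([
  {"fingers": 1,"slide": [15,-5,0],"angular": [0,0,0]},
  {"fingers": 1,"slide": [35,-8,0],"angular": [0,0,0]},
  {"fingers": 1,"slide": [35,-8,-40],"angular": [0,0,0]},
  {"fingers": 1,"slide": [35,-8,-80],"angular": [0,0,0]},
  {"fingers": 1,"slide": [75,-8,-80],"angular": [0,0,0]},
  {"fingers": 1,"slide": [110,-8,-80],"angular": [0,0,0]},
  {"fingers": 1,"slide": [130,-8,-80],"angular": [0,0,0]},
  {"fingers": 1,"slide": [130,-8,-80],"angular": [0,0,0]},
])

```text
clock: 13.88
tcp_pos: [0.4376, 0.2655, 0.2436]
orientation: [0.0, 0.198, 0.98, 0.001]
wrist_force: [-1.3, -0.3, 0.3]
finger_gap: 0.0003
grip_force: 0.0
```

```bash
python3 - <<'E'
from h import *
print(get_state()["tcp_pos"])
q=read_camera("side");p=read_camera("top")
b=cv2.resize(q["color"][140:250,235:335],(400,440),interpolation=2)
a=cv2.resize(p["color"][190:300,210:310],(400,440),interpolation=2)
cv2.imwrite("pics/c6.png",np.hstack([a,b])[:,:,::-1])
E
```

```text
[0.43762827 0.26549201 0.24355082]
```

View pics/c6.png

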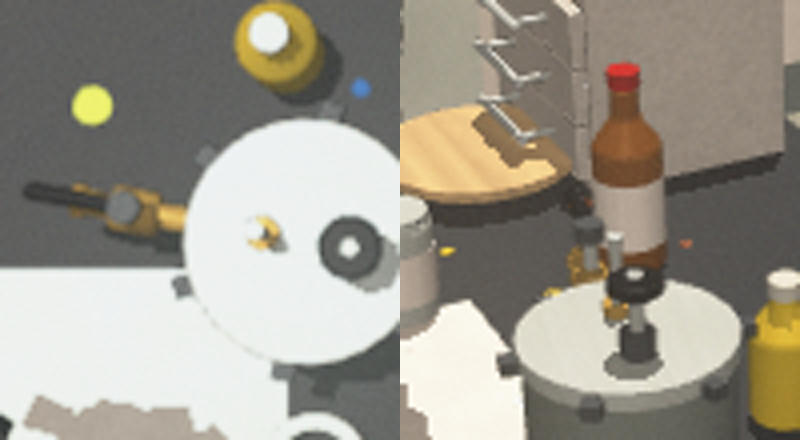

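The top view shows the lever running from the hub at (123, 207) to its tip at (27, 190), in line with the pipe and at its stop (the last push met 18.6 N without moving). The pin is fully out, the plunger is up, and the robot is clear.

```bash
python3 -c "
from workcell import *
print(hand_in())"
```

```text
the job is handed in; nothing more can be done
None
```

The job is handed in: six full plunger strokes brought the indicator pin fully out, then I pushed the outlet lever round to its stop, in line with the pipe; the arm ended clear of everything at about 14 s.

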